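# Refit the capsule bin and release the capsule crusher's stop knob

### The arm

A 6-joint arm with a two-finger parallel gripper is mounted at the origin on the work surface. World frame = base frame: x ahead of the robot, y to its left, z up, the work surface at z = 0. Lengths are in m, angles in rad, forces in N, time in s.
With the tool pointing down it reaches from about 0.275 to 0.875 m from the base axis. Payload 12.5 kg.
Tool frame: the origin (TCP) lies on the centre line of the jaws, within the pads' length; the fingertips stand r.finger_overhang ahead of it and the grasp point (between the pads) lies 3 mm ahead of it (r.finger_overhang is the distance from the TCP to the fingertips, in m); z points along the fingers, y is the line along which they close (so a half turn about z gives the same grasp; the last joint's range is limited). The gripper opens to 85 mm and grips with 20 to 120 N. Pads are 22 mm wide; open, the fingers measure 114 mm over their backs; the gripper's body (76 mm by 85 mm) begins 54 mm behind the grasp point. The pads swing forward as they close: fully open they stand 13 mm farther back than shut.
Start: joints at [-1.418, 0.351, 1.652, -0, 1.139, -0.085], TCP at [0.13, -0.535, 0.253] pointing down, gripper open.
Joint ranges: [-2.75, 2.75], [-0.79, 2.1], [0.01, 2.65], [-1.57, 4.71], [0.07, 3.14], [-2.87, 2.87]. Speed limits (rad/s): [2.22, 2.22, 2.79, 3.14, 3.14, 3.14].

### API

Orientations are given as a unit quaternion [x, y, z, w].
In Python, from cell import r, optics gives the robot as it stands. The module is installed in compiled form; this text tells all that it offers. Calls block until the motion is done:
- r.move_to(position, orientation): joint-space move of the TCP to a pose.
- r.move_linear(position, rot=None, vel=0.15): straight line of the TCP; rot=None keeps the orientation; vel is the mean speed in m/s.
- r.set_joints(angles): joint-space move.
- r.set_gripper(opening, squeeze=None): opening from 0.0 (shut) to 1.0 (fully open); squeeze is the grip in N (None keeps the last); returns when the fingers have stopped.
- r.sleep(seconds).
- r.inverse_kinematics(position, orientation): joint angles nearest the present ones, or None.
- optics.get_image(name): name is "scene" or "top" or "wrist"; returns a dict with "pixels" (400x640x3 uint8, red, green, blue), "depth" (400x640 float32, m along the optical axis (not along the pixel's ray), 0 where there is no reading), "fx", "fy", "cx", "cy" (pixels), "camera_from_world" (4x4, takes a point from world to camera coordinates); the wrist camera has in their place "mount" (4x4, takes a point from camera to tool coordinates, whose origin is the TCP and whose axes are the flange's). Camera axes: x right, y down, z forward; pixel columns grow to the right and rows downward; lengths in m; the calibration is good to about 2 mm. A picture is of the moment at which its call begins: read the wrist's pose just before it.
A pose or a line that the arm cannot do raises r.PlanningError and nothing moves.
- r.hand_in(): hands the job in; it is judged then, once.
Readings, each from a call of its own:
- r.current_t(): time.
- r.current_q(): joint angles.
- r.current_qvel(): joint speeds.
- r.current_effort(): joint torques, N m.
- r.current_tool_pos(): TCP position.
- r.current_ee_rot(): TCP orientation.
- r.current_contact_force(): force on the tool from outside, world axes, zero at the start.
- r.current_torque(): the same for the moment, N m.
- r.current_opening(): opening from 0.0 (shut) to 1.0 (fully open).
- r.current_finger_force(): force on a finger pad.
Only numpy, scipy, OpenCV 4.12 (cv2) and the standard library are available. Lean on these libraries where they do the work, as an engineer would, in place of code of your own. Each camera call takes 0.05 s, during which the arm holds its last target. There are 200 camera calls.

### The job

The capsule crusher's collecting bin was rinsed and left upside down on the counter to drain. Turn it over and set it down gently, mouth up, centred and square on the crusher's steel platform, and let go; then press the crusher's sprung stop knob fully down and turn it clockwise, still pressed, to the end of its turn, and let it spring back up there, locked. Leave the bowl, cup, carton and spoon where they are.

Things in the scene. Friction and masses are not known exactly. Their poses are not given: they have to be found in the camera images.
- bin: Collecting bin: grey plastic open box, 62 (its x) by 56 (its y) by 62 mm (z), walls 3 mm, dark rim at the mouth, 0.15 kg. Origin at its centre. z points from mouth to closed floor: up at the start, down at the end. Take it across the 56 mm. To turn it over: grip it with the tool tilted, swing the tool a quarter turn to tilt the other way, lay it on its side, let go, retake, repeat.
- machine: Capsule crusher, fixed: black housing 160 (x) by 120 (y) by 110 mm high, centred at y = -85 mm, knob on top at x = 0; beside it a steel platform 110 (x) mm, 10 mm high, from y = -25 to +130 mm. Origin on the counter. A steel ejection lip, 44 mm wide, stands 20 mm out of the housing's +y side, 85 to 105 mm above the counter.
- platform (a point): Where the bin stands: centre of the 84 by 80 mm rubber pad, on the platform's top face, 10 mm above the counter, 105 mm from the housing's side. Axes as the machine's: the bin is square when its sides are parallel to the machine's, any of the four ways round.
- knob_grip (a point): Stop knob on the housing: grey skirt, radius 26 mm, 10 mm above the housing, with a bar grip 46 mm long (point x), 13 mm thick (point y), 24 mm high. This point: on the vertical axis, 2 mm below the bar's top, 22 mm above the skirt, 148 mm above the counter (knob up). It moves with the knob. White pointer on the bar's -x end: at the square mark at the start, the dash at the end of the turn.
- press (a joint): How far the knob is pressed down: 0 up, 0.008 m fully down. Sprung: about 4 N to start, 9 N fully down. It springs up when let go, but only in one of the two notches at the ends of its turn; between them it stays held down.
- turn (a joint): Turn of the knob, clockwise seen from above: 0 at stop (start), 1.2 rad at the end of its turn (run). Locked by hidden pins (0.05 rad of play) unless the knob is pressed at least 6 mm down and kept so while it turns; let it up within 0.04 rad of the end. Light friction.
- bowl: White ceramic bowl of used capsules, radius 80 mm, 75 mm high (capsules to 95 mm). Origin at the centre of its underside. Leave alone.
- cup: White espresso cup, radius 31 mm, 60 mm high, origin at the centre of its underside. Leave alone.
- carton: Cardboard capsule sleeve 45 (x) by 210 (y) by 45 mm, origin at the centre of its underside. Leave alone.
- spoon: Steel spoon, 140 mm long along its x, lying on the counter, origin near its middle. Leave alone.
Not all that is in view belongs to the job. What is shaped like the bin but orange or red is not meant.

How it is judged:
On the way, in this order (a step that is already met when the one before it is completed fails the run):
1. the bin is lowered in the grip, mouth up, to within 8 mm of the platform (horizontal distance between bin and platform below 0.03 m and angle between bin's own z axis and vertical above 2.85 rad and z of bin in the frame of platform below 0.039 m and contact force between the fingers and bin above 0.5 N), for 0.04 s.
2. the bin stands released and at rest, mouth up, centred and square on the platform (horizontal distance between bin and platform below 0.015 m and angle between bin's own z axis and vertical above 3.05 rad and (angle between the y axis of bin and the y axis of machine, either way round below 0.2 rad or angle between the x axis of bin and the y axis of machine, either way round below 0.2 rad) and z of bin in the frame of platform below 0.035 m and contact force between the fingers and bin below 0.05 N and linear speed of bin below 0.02 m/s), for 0.2 s.
3. the knob is pressed down while still at stop (value of joint press above 0.0055 m and value of joint turn below 0.25 rad), for 0.02 s.
4. the knob is turned clockwise while pressed, to the end (value of joint press above 0.004 m and value of joint turn above 1.08 rad), for 0.02 s.
At the end, for the whole second after the job is handed in: The knob is at the end of its clockwise turn (over 1.08 of 1.2 rad) and fully sprung up (within 2 mm), and the bin stands at rest on the platform, mouth up (within 0.09 rad), within 15 mm of the pad's centre and its sides square to the machine within 0.2 rad (any of the four ways round) (value of joint turn above 1.08 rad and value of joint press below 0.002 m and horizontal distance between bin and platform below 0.015 m and angle between bin's own z axis and vertical above 3.05 rad and (angle between the y axis of bin and the y axis of machine, either way round below 0.2 rad or angle between the x axis of bin and the y axis of machine, either way round below 0.2 rad) and z of bin in the frame of platform below 0.035 m and linear speed of bin below 0.02 m/s); the robot touches nothing.
It fails at once if the bowl, cup, carton or spoon is moved more than 25 mm (distance of any of bowl, cup, carton, spoon from where it was at the start of the episode above 0.025 m).
It also fails if it takes over 72 s, if anything falls off the work surface, if the arm or the gripper's body presses on something with over 40 N, if the wrist force passes 120 N, or if a joint passes its speed limit or range.

## Working session

There is one attempt and no reset: what is moved stays moved. The work goes in short steps, each a Python script; the robot and the scene stay as the last script left them, time stands still between calls to the robot, and variables do not carry over. Pictures are saved under pics/ and viewed, at most 10 in all, crops included, and the job is handed in when it is done.

```bash
mkdir -p pics; python3 - <<'E'
from cell import r, optics
import cv2,numpy as np
for n in("scene","top"):
    d=optics.get_image(n); np.savez(n+'.npz',**d); cv2.imwrite(f'pics/{n}0.png',d['pixels'][...,::-1])
    print(n,d['fx'],d['cx'],d['cy'],np.linalg.inv(d['camera_from_world']).round(3).tolist())
print(r.finger_overhang,r.current_ee_rot(),r.current_t())
E
```

```text
scene 384.02759170874566 327.1565035546142 190.2016993718057 [[-0.298, 0.537, -0.789, 1.347], [0.955, 0.167, -0.247, 0.29], [-0.0, -0.827, -0.562, 0.679], [0.0, 0.0, 0.0, 1.0]]
top 472.3508962721548 322.7181521243055 199.5967573862881 [[-0.015, -0.992, 0.122, 0.408], [-1.0, 0.015, -0.002, 0.042], [0.0, -0.122, -0.993, 1.468], [0.0, 0.0, 0.0, 1.0]]
0.022 [ 9.92938627e-01  1.18628154e-01 -1.84101800e-05 -4.93192715e-04] 0.1
```

View pics/scene0.png

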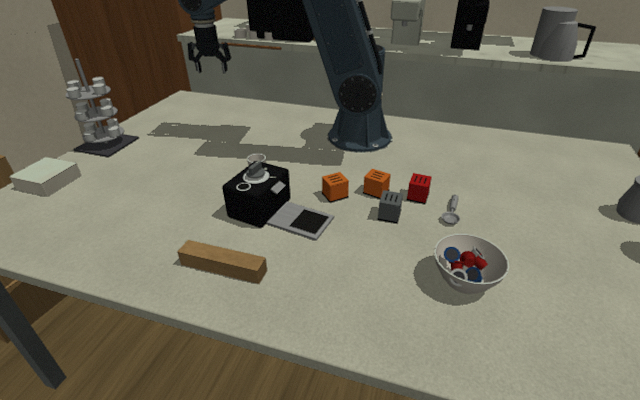

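View pics/top0.png

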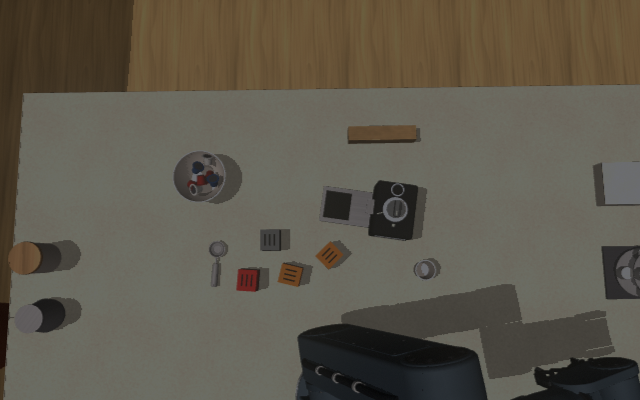

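Top view: grey bin at (270,240), red/orange decoys at (248,279), (291,273), (329,255). Machine knob at (395,208), pad at (337,206), cup at (426,268), bowl at (200,176), carton at (382,133) and spoon at (217,262). I'll measure from depth next.

```bash
cat > vis.py <<'E'
import numpy as np,cv2
def cloud(d,T=None):
    """world points per pixel"""
    T=np.linalg.inv(d['camera_from_world']) if T is None else T
    v,u=np.mgrid[:400,:640]; z=d['depth']
    p=np.stack([(u-d['cx'])*z/d['fx'],(v-d['cy'])*z/d['fy'],z],-1)
    return p@T[:3,:3].T+T[:3,3]
def rect(P,m):
    c,s,a=cv2.minAreaRect((P[m][:,:2]*1000).astype(np.float32))
    return np.round(c,1),np.round(s,1),round(a,1),int(m.sum()),P[m][:,2].mean().round(4)
E
python3 - <<'E'
from vis import *
for n in('top','scene'):
    d=np.load(n+'.npz'); P=cloud(d); z=P[...,2]; v,u=np.mgrid[:400,:640]
    hsv=cv2.cvtColor(d['pixels'],cv2.COLOR_RGB2HSV)
    def box(a,b,c,e): return (u>=a)&(u<b)&(v>=c)&(v<e)&(d['depth']>0)
    print(n)
    B=dict(top=dict(bin=(255,288,222,258),mach=(365,425,172,248),plat=(312,380,178,232),red=(235,264,262,296),or1=(276,308,258,290),or2=(312,346,238,272),cup=(410,442,254,282),spoon=(205,232,236,290),carton=(340,420,118,148),bowl=(170,232,145,206)),
      scene=dict(bin=(375,405,188,225),mach=(220,295,150,226),plat=(262,340,195,240)))[n]
    H=dict(bin=(.055,.07),mach=(.104,.116),plat=(.006,.016),red=(.055,.07),or1=(.055,.07),or2=(.055,.07),cup=(.02,.07),spoon=(.003,.03),carton=(.04,.06),bowl=(.06,.1))
    for k,b in B.items():
        m=box(*b)&(z>H[k][0])&(z<H[k][1])
        if m.sum()>5: print(k,*rect(P,m))
    b=B['plat']; m=box(*b)&(z>.004)&(z<.02)&(hsv[...,2]<60); print('pad',*rect(P,m))
    b=B['mach']; m=box(*b)&(z>.135)&(z<.16); print('bar',*rect(P,m))
    m=box(*b)&(z>.1165)&(z<.13); print('skirt',*rect(P,m))
d=np.load('top.npz');c=d['pixels'][165:290,230:440,::-1]
cv2.imwrite('pics/crop.png',np.clip(cv2.resize(c,None,fx=3.7,fy=3.7,interpolation=3)*1.5,0,255).astype(np.uint8))
E
```

```text
top
bin [464.6 200. ] [54.4 59.8] 89.7 393 0.0634
mach [ 544.2 -162.3] [130.2 159.5] 81.0 1849 0.1106
plat [571. -28.] [200.3 166.2] 89.1 1605 0.0109
red [345.7 267. ] [56.8 62.4] 85.2 408 0.0632
or1 [359.5 140.1] [62.1 55.9] 75.4 406 0.0633
or2 [414.1  23.3] [54.2 60.6] 43.9 392 0.0632
cup [ 366.6 -260. ] [60.8 58.4] 89.1 190 0.0495
spoon [397.8 363.1] [163.9  80.9] 0.8 677 0.0096
carton [ 788.2 -146.3] [ 46.6 209.2] 0.4 972 0.0461
bowl [655.8 408.9] [158.2 156.4] 27.2 795 0.0699
pad [569.7 -38.8] [146.6  94.1] 82.6 682 0.0117
bar [ 543.  -167.8] [13.3 45.4] 82.3 87 0.1496
skirt [ 543.  -166.6] [ 97.8 151. ] 84.8 218 0.1237
scene
bin [465.6 200. ] [64.5 55.6] 0.0 302 0.0615
mach [ 544.8 -166.8] [121.2 162.5] 80.2 1131 0.1099
plat [530.7 -34.7] [171.5 198. ] 88.3 1518 0.0103
pad [532.6 -33.9] [147.3 214.5] 80.8 623 0.0108
bar [ 544.7 -166.3] [13.1 48.6] 82.7 101 0.1448
skirt [ 549.4 -164.2] [40.5 49. ] 37.5 109 0.1258
```

View pics/crop.png

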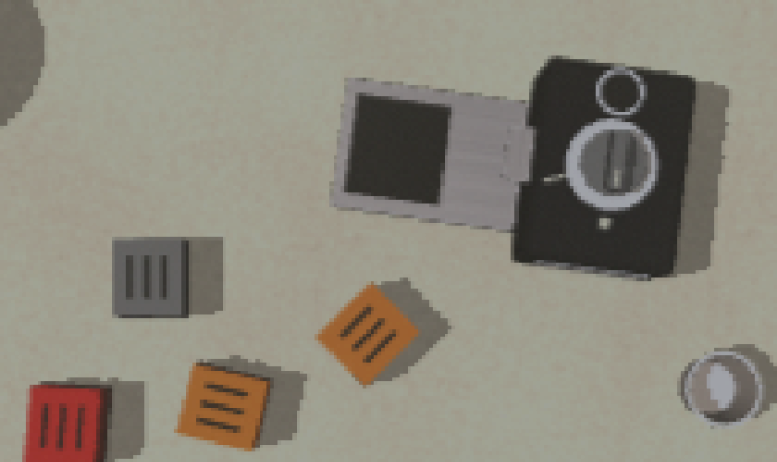

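Crop shows: the bar's white pointer at (615,180) in the crop faces the robot, the square mark is at (605,223) and the dash at (555,178), so clockwise matches. The pad is centred near (398,148), and the bin's sides run parallel to world axes. Now the pad fit and reachability of the tilts.

```bash
cat > hlp.py <<'E'
import numpy as np
from scipy.spatial.transform import Rotation as R
from cell import r, optics
def ori(tilt,yaw=0.,flip=False):
    """tool pointing down, fingers along world y turned by yaw; tilt>0 points outward (+x)"""
    q=R.from_euler('z',yaw)*R.from_euler('y',-tilt)*R.from_euler('x',np.pi)
    return (q*R.from_euler('z',np.pi) if flip else q)
def tcp(grasp,q,off=.003): return np.asarray(grasp)-off*q.as_matrix()[:,2]
def ik(g,q): return r.inverse_kinematics(tcp(g,q).tolist(),q.as_quat().tolist())
def go(g,q): r.move_to(tcp(g,q).tolist(),q.as_quat().tolist())
def lin(g,q,vel=.15): r.move_linear(tcp(g,q).tolist(),q.as_quat().tolist(),vel=vel)
E
python3 - <<'E'
from vis import *; from hlp import *
np.set_printoptions(precision=2,suppress=True)
for n,b,zz in(('top',(318,358,188,224),None),('scene',(280,335,203,238),None)):
    d=np.load(n+'.npz'); g=cv2.cvtColor(d['pixels'],cv2.COLOR_RGB2GRAY); s=g[b[2]:b[3],b[0]:b[1]]
    t,m=cv2.threshold(s,0,255,cv2.THRESH_BINARY_INV|cv2.THRESH_OTSU)
    c=max(cv2.findContours(m,cv2.RETR_EXTERNAL,cv2.CHAIN_APPROX_NONE)[0],key=cv2.contourArea)[:,0]+[b[0],b[2]]
    T=np.linalg.inv(d['camera_from_world'])
    ray=np.c_[(c[:,0]-d['cx'])/d['fx'],(c[:,1]-d['cy'])/d['fy'],np.ones(len(c))]@T[:3,:3].T
    p=T[:3,3]+ray*((.010-T[2,3])/ray[:,2])[:,None]
    print(n,t,cv2.minAreaRect((p[:,:2]*1000).astype(np.float32)))
for f in(0,1):
  for yaw in (0,-.13):
    for g in([.465,.2,.031],[.465,.2,.13],[.56,.17,.031],[.56,.17,.14],[.566,-.003,.041],[.566,-.003,.15]):
      print(f,yaw,g,[(t,None if (q:=ik(g,ori(np.deg2rad(t),yaw,f))) is None else np.array(q)) for t in(-50,-45,-40,40,45,50)] if yaw==0 and g[0]==.56 and g[2]<.1 else [t for t in(-60,-50,-45,-40,-30,30,40,45,50,60) if ik(g,ori(np.deg2rad(t),yaw,f)) is not None])
  for a in(0,-.6,-1.2,-1.25): print('knob',f,a,ik([.544,-.167,.148],ori(0,-.133+a,f)))
E
```

```text
top 60.0 ((569.4480590820312, -5.389087677001953), (79.67147827148438, 84.09957885742188), 81.0383071899414)
scene 83.0 ((568.2973022460938, -6.542766571044922), (80.01029968261719, 84.21409606933594), 81.1489028930664)
0 0 [0.465, 0.2, 0.031] [-60, -50, -45, -40, -30, 30, 40, 45, 50, 60]
0 0 [0.465, 0.2, 0.13] [-60, -50, -45, -40, -30, 30, 40, 45, 50, 60]
0 0 [0.56, 0.17, 0.031] [(-50, array([0.16, 1.1 , 1.09, 0.13, 1.81, 1.71])), (-45, array([0.17, 1.06, 1.15, 0.12, 1.71, 1.71])), (-40, array([0.17, 1.01, 1.21, 0.11, 1.61, 1.71])), (40, array([ 0.29,  0.67,  2.08,  3.73,  0.34, -1.91])), (45, array([ 0.3 ,  0.7 ,  2.11,  3.62,  0.47, -1.79])), (50, array([ 0.31,  0.73,  2.13,  3.57,  0.61, -1.72]))]
0 0 [0.56, 0.17, 0.14] [-60, -50, -45, -40, -30, 30, 40, 45, 50, 60]
0 0 [0.566, -0.003, 0.041] [-60, -50, -45, -40, -30, 40, 45, 50, 60]
0 0 [0.566, -0.003, 0.15] [-60, -50, -45, -40, -30, 30, 40, 45, 50, 60]
0 -0.13 [0.465, 0.2, 0.031] [-60, -50, -45, -40, -30, 30, 40, 45, 50, 60]
0 -0.13 [0.465, 0.2, 0.13] [-60, -50, -45, -40, -30, 40, 45, 50, 60]
0 -0.13 [0.56, 0.17, 0.031] [-60, -5
[... 1087 characters left out ...]
66, -0.003, 0.15] [-60, -50, -45, -40, -30, 30, 40, 45, 50, 60]
1 -0.13 [0.465, 0.2, 0.031] [-60, -50, -45, -40, -30, 30, 40, 45, 50, 60]
1 -0.13 [0.465, 0.2, 0.13] [-60, -50, -45, -40, -30, 30, 40, 45, 50, 60]
1 -0.13 [0.56, 0.17, 0.031] [-60, -50, -45, -40, -30, 30, 40, 45, 50, 60]
1 -0.13 [0.56, 0.17, 0.14] [-60, -50, -45, -40, -30, 30, 40, 45, 50, 60]
1 -0.13 [0.566, -0.003, 0.041] [-60, -50, -45, -40, -30, 40, 45, 50, 60]
1 -0.13 [0.566, -0.003, 0.15] [-60, -50, -45, -40, -30, 30, 45, 50, 60]
knob 1 0 [-0.38  0.51  1.69 -0.    0.94 -1.82]
knob 1 -0.6 [-0.38  0.51  1.69 -0.    0.94 -1.22]
knob 1 -1.2 [-0.38  0.51  1.69 -0.    0.94 -0.62]
knob 1 -1.25 [-0.38  0.51  1.69 -0.    0.94 -0.57]
```

Both views agree: pad (0.569,-0.006), yaw -0.155, 163 mm from the knob (165 expected). Swinging inward to outward needs a wrist flip. A half spin about the 45°-tilted tool axis turns the bin a quarter just as well, so I'll grip from the far side, spin, lay it on its side, retake from the near side, spin again and place.

```bash
python3 - <<'E'
from hlp import *
t=-np.pi/4; q=ori(t); q2=ori(t,0,True); a=q.as_matrix()[:,2]; c=np.array([.465,.2,.032])
go(c-.2*a,q); print(r.current_t())
lin(c-.08*a,q,.25); lin(c,q,.1)
r.set_gripper(0.,40); print('grip',r.current_opening(),r.current_finger_force(),r.current_t())
lin(c+[.03,0,.12],q,.2)
d=np.array([.56,.17,.033]); go(d+[0,0,.1],q2); print(r.current_t(),r.current_q().round(2) if hasattr(r.current_q(),'round') else r.current_q())
lin(d+[0,0,.006],q2,.15)
F0=np.array(r.current_contact_force())
for k in range(10):
    lin(d+[0,0,.005-.001*k],q2,.02); f=np.array(r.current_contact_force())-F0
    if f[2]>2: break
print('contact',k,f.round(1),r.current_opening(),r.current_t())
img=optics.get_image('scene');import cv2
cv2.imwrite('pics/lay.png',cv2.resize(img['pixels'][120:280,240:480,::-1],None,fx=3,fy=3))
E
```

```text
3.1833
grip 0.649128823183233 41.714497804641724 5.15
8.6 [ 0.17  0.92  1.15  0.12  1.84 -1.42]
contact 5 [-0.8 -2.5  7.1] 0.6487182990971043 10.875
```

View pics/lay.png

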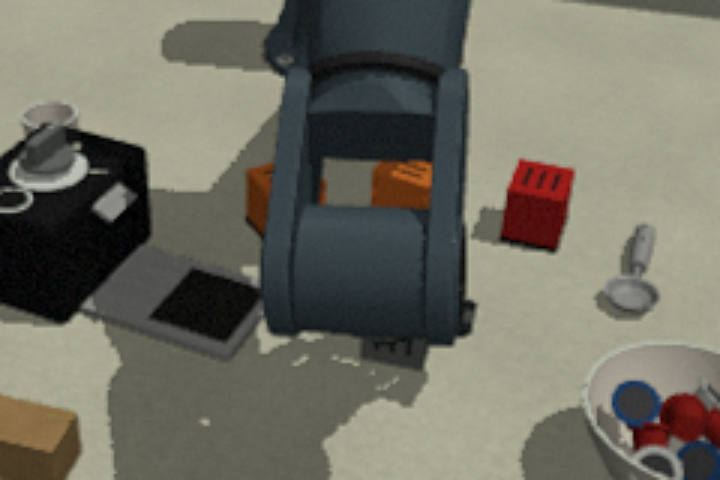

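The arm hides most of the view, but the slotted floor faces the camera low at (392,345): the bin is on its side, floor towards +x, as planned. Now release, move to the near side and re-measure.

```bash
python3 - <<'E'
from hlp import *; from vis import *
t=-np.pi/4; q2=ori(t,0,True); a=q2.as_matrix()[:,2]; d=np.array([.56,.17,.033])
r.set_gripper(1.); lin(d-.09*a,q2,.2); lin(d-.09*a+[0,0,.15],q2,.3)
o=ori(-t); b=o.as_matrix()[:,2]
go(d-.25*b+[0,0,.08],o); print(r.current_t(),np.round(r.current_q(),2))
for n in('top','scene'):
    i=optics.get_image(n); P=cloud(i); z=P[...,2]
    m=(abs(P[...,0]-.56)<.06)&(abs(P[...,1]-.17)<.06)&(z>.05)&(z<.072)&(i['depth']>0)
    print(n,m.sum(),rect(P,m) if m.sum()>10 else '')
    cv2.imwrite(f'pics/{n}2.png',i['pixels'][...,::-1])
E
```

```text
16.1083 [ 0.51 -0.16  2.31 -0.95  0.44  2.85]
top 399 (array([559.7, 170.9]), array([57.6, 61. ]), 88.7, 399, np.float64(0.0627))
scene 418 (array([559.3, 171.6]), array([67.5, 57. ]), 0.2, 418, np.float64(0.0607))
```

View pics/scene2.png

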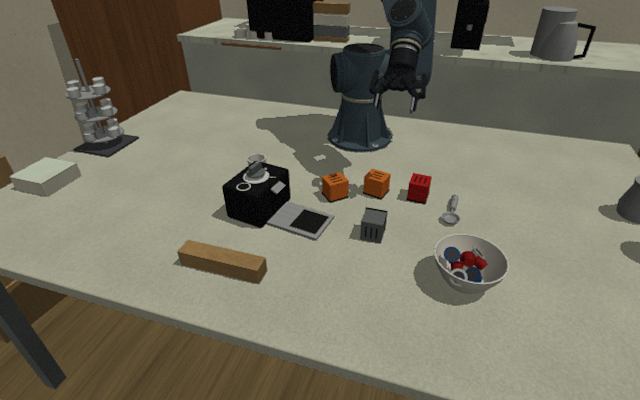

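Bin at (373,225) in the scene view lies on its side, slots towards the camera, measured at (0.5595,0.171) with yaw about 0. I'll check the joint branches before retaking it.

```bash
python3 - <<'E'
from hlp import *
np.set_printoptions(precision=2,suppress=True)
c=np.array([.5595,.171,.032]); p=np.array([.569,-.006,.042]); Y=-.154
for T in(45,50,55):
  t=np.deg2rad(T)
  for f in(0,1):
    o=ori(t,0,f); b=o.as_matrix()[:,2]; e=ori(np.pi/2-t,Y,1-f)
    e=ori(t,Y,1-f)
    for n,g,q in(('far',c-.25*b,o),('pre',c-.1*b,o),('grasp',c,o),('lift',c+[0,0,.12],o),('over',p+[0,0,.08],e),('place',p,e)):
        s=ik(g,q); print(T,f,n,None if s is None else np.array(s))
E
```

```text
45 0 far [ 0.51  0.04  2.41  4.65  0.36 -2.69]
45 0 pre [ 0.37  0.46  2.27  3.81  0.42 -1.93]
45 0 grasp [ 0.31  0.7   2.11  3.63  0.47 -1.79]
45 0 lift [ 0.31  0.41  2.1   4.16  0.25 -2.35]
45 0 over [-0.07  0.45  2.17  3.38  0.27  1.41]
45 0 place [-0.07  0.66  2.17  3.28  0.47  1.51]
45 1 far [0.51 0.04 2.41 4.65 0.36 0.45]
45 1 pre [0.37 0.46 2.27 3.81 0.42 1.22]
45 1 grasp [0.31 0.7  2.11 3.63 0.47 1.35]
45 1 lift [0.31 0.41 2.1  4.16 0.25 0.79]
45 1 over [-0.07  0.45  2.17  3.38  0.27 -1.73]
45 1 place [-0.07  0.66  2.17  3.28  0.47 -1.63]
50 0 far [ 0.57  0.1   2.49  4.25  0.48 -2.24]
50 0 pre [ 0.39  0.51  2.31  3.69  0.59 -1.79]
50 0 grasp [ 0.32  0.73  2.13  3.57  0.61 -1.72]
50 0 lift [ 0.32  0.43  2.14  3.87  0.37 -2.06]
50 0 over [-0.06  0.48  2.21  3.32  0.42  1.47]
50 0 place [-0.06  0.69  2.2   3.26  0.62  1.53]
50 1 far [0.57 0.1  2.49 4.25 0.48 0.9 ]
50 1 pre [0.39 0.51 2.31 3.69 0.59 1.36]
50 1 grasp [0.32 0.73 2.13 3.57 0.61 1.42]
50 1 lift [0.32 0.43 2.14 3.87 0.37 1.08]
50 1 over [-0.06  0.48  2.21  3.32  0.42 -1.67]
50 1 place [-0.06  0.69  2.2   3.26  0.62 -1.61]
55 0 far [ 0.64  0.2   2.55  4.04  0.67 -1.94]
55 0 pre [ 0.41  0.58  2.34  3.63  0.76 -1.7 ]
55 0 grasp [ 0.33  0.77  2.15  3.54  0.75 -1.67]
55 0 lift [ 0.33  0.46  2.17  3.73  0.5  -1.91]
55 0 over [-0.06  0.51  2.24  3.29  0.57  1.5 ]
55 0 place [-0.06  0.73  2.22  3.25  0.77  1.55]
55 1 far [0.64 0.2  2.55 4.04 0.67 1.2 ]
55 1 pre [0.41 0.58 2.34 3.63 0.76 1.45]
55 1 grasp [0.33 0.77 2.15 3.54 0.75 1.47]
55 1 lift [0.33 0.46 2.17 3.73 0.5  1.24]
55 1 over [-0.06  0.51  2.24  3.29  0.57 -1.64]
55 1 place [-0.06  0.73  2.22  3.25  0.77 -1.6 ]
```

```bash
python3 - <<'E'
from hlp import *
t=np.pi/4; c=np.array([.5595,.171,.032]); p=np.array([.569,-.006,.043]); Y=-.154
o=ori(t); b=o.as_matrix()[:,2]; e=ori(t,Y,True)
r.set_joints(ik(c-.25*b,o)); print(r.current_t())
go(c-.1*b,o); lin(c,o,.1)
r.set_gripper(0.,40); print('grip',r.current_opening(),r.current_finger_force(),r.current_t())
go(c+[0,0,.12],o)
go(p+[0,0,.08],e); print(r.current_t(),np.round(r.current_q(),2))
import cv2
i=optics.get_image('scene'); cv2.imwrite('pics/over.png',cv2.resize(i['pixels'][120:280,200:440,::-1],None,fx=3,fy=3)); np.savez('over.npz',**i)
E
```

```text
20.8083
grip 0.6507749938374614 36.56833469867706 23.1667
26.9 [-0.07  0.45  2.17  3.38  0.27  1.41]
```

View pics/over.png

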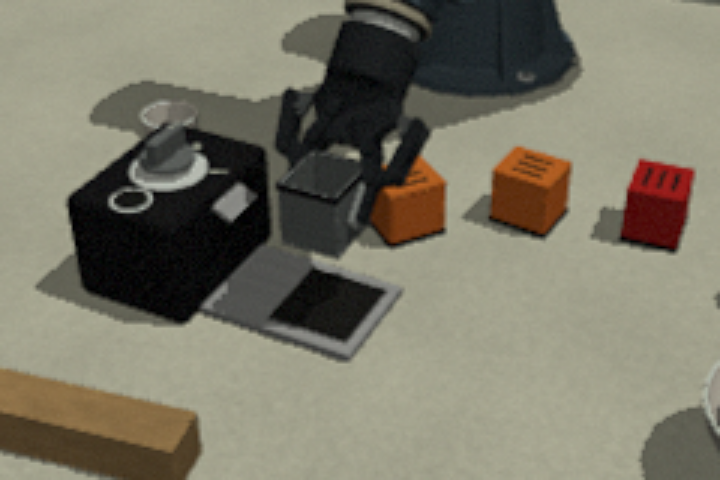

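The bin is held mouth up at (322,205), upright above the platform, and the pad at (330,310) is clear. Lower until contact, release and check.

```bash
python3 - <<'E'
from hlp import *; from vis import *
t=np.pi/4; p=np.array([.569,-.006,.043]); Y=-.154
e=ori(t,Y,True); b=e.as_matrix()[:,2]
lin(p+[0,0,.005],e,.08); F0=np.array(r.current_contact_force())
for k in range(11):
    lin(p+[0,0,.004-.001*k],e,.02); f=np.array(r.current_contact_force())-F0
    if f[2]>2: break
print('contact',k,f.round(1),r.current_t())
r.sleep(.1); r.set_gripper(1.); lin(p-.1*b,e,.15); go(p-.15*b+[0,0,.08],e); print(r.current_t(),np.round(r.current_q(),2))
for n in('top','scene'):
    i=optics.get_image(n); P=cloud(i); z=P[...,2]; np.savez(n+'3.npz',**i)
    m=(abs(P[...,0]-.569)<.05)&(abs(P[...,1]+.006)<.05)&(z>.06)&(z<.082)&(i['depth']>0)
    print(n,m.sum(),rect(P,m) if m.sum()>10 else '')
cv2.imwrite('pics/placed.png',cv2.resize(i['pixels'][120:280,200:440,::-1],None,fx=3,fy=3))
for s in(-1.82,1.32): print([np.round(ik([.544,-.167,.148],ori(0,-.154+a,f)),2) for f in(0,1) for a in(0,-1.2)]);break
E
```

```text
contact 6 [-4.2  1.7  9.5] 29.7833
32.2417 [-0.03  0.03  2.34  4.57  0.09  0.23]
top 109 (array([570.5,  -4.3]), array([57.3, 63.3]), 81.5, 109, np.float64(0.0723))
scene 252 (array([570.7,  -4.2]), array([60.4, 66.2]), 81.2, 252, np.float64(0.0679))
[array([-0.38,  0.51,  1.69, -0.  ,  0.94,  1.35]), array([-0.38,  0.51,  1.69, -0.  ,  0.94,  2.55]), array([-0.38,  0.51,  1.69, -0.  ,  0.94, -1.8 ]), array([-0.38,  0.51,  1.69, -0.  ,  0.94, -0.6 ])]
```

View pics/placed.png

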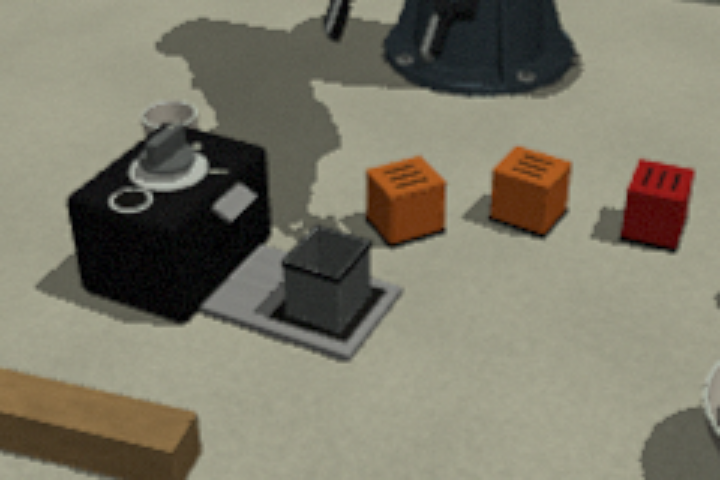

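Bin stands on the pad at (330,280) in the crop, mouth up, measured 2 mm off centre at yaw -8.7°. Now the knob.

```bash
python3 - <<'E'
from hlp import *
k=np.array([.544,-.167,.149]); Y=-.15; o=ori(0,Y,True)
go(k+[0,0,.12],o); r.set_gripper(.5); print(r.current_t(),np.round(r.current_q(),2))
lin(k+[0,0,.03],o,.15); F0=np.array(r.current_contact_force()); lin(k,o,.06)
print('down',(np.array(r.current_contact_force())-F0).round(1))
r.set_gripper(0.,90); print('grip',r.current_opening(),r.current_finger_force())
F0=np.array(r.current_contact_force())
for i in range(1,11):
    lin(k-[0,0,.001*i],o,.03); f=np.array(r.current_contact_force())-F0; print(i,f.round(1))
    if f[2]>14: break
print(r.current_tool_pos(),r.current_t())
E
```

```text
36.6167 [-0.38  0.37  1.58  0.    1.19 -1.8 ]
down [-0.8 -0.  -0.5]
grip 0.12845608120679025 90.27759075164795
1 [ 1.  -0.5  0.3]
2 [0.8 0.5 1. ]
3 [-0.1  1.2  1. ]
4 [-0.2  0.   1.6]
5 [-0.1  0.2  2.2]
6 [-0.1  0.5  3.3]
7 [-1.5  0.7  2.7]
8 [-0.7  1.4  4.8]
9 [-3.3  1.6 10.5]
10 [-7.   2.4 20.2]
[ 0.54414595 -0.16894625  0.14470732] 40.9
```

Bottomed at about 8–9 mm. Turning.

```bash
python3 - <<'E'
from hlp import *
q=np.array(r.current_q()); k=np.array([.544,-.167,.149]); Y=-.15
T0=np.array(r.current_torque()); 
for a in(.3,.6,.9,1.1,1.16,1.2,1.23,1.26):
    lin(k-[0,0,.0095],ori(0,Y-a,True),.05) if 0 else go(k-[0,0,.0095],ori(0,Y-a,True))
    print(a,np.round(r.current_q()[5]-q[5],3),(np.array(r.current_torque())-T0).round(2),np.round(r.current_contact_force(),1),np.round(r.current_tool_pos(),4),round(r.current_t(),1))
    if abs(r.current_torque()[2]-T0[2])>.8: break
E
```

```text
0.3 0.3 [-0.27 -0.44  0.11] [-10.5 -11.2  18.3] [ 0.5441 -0.1691  0.1447] 41.3
0.6 0.6 [-0.47 -0.4   0.09] [-10.7 -11.9  18.4] [ 0.5441 -0.1692  0.1447] 41.7
0.9 0.9 [-0.73 -0.37  0.03] [-11.  -13.1  17.6] [ 0.5441 -0.1694  0.1447] 42.1
1.1 1.101 [-0.85 -0.32  0.13] [-11.7 -13.7  18.4] [ 0.544  -0.1695  0.1447] 42.4
1.16 1.16 [-0.85 -0.27  0.06] [-12.1 -13.7  18.1] [ 0.544  -0.1695  0.1448] 42.6
1.2 1.2 [-0.83 -0.21  0.1 ] [-10.6 -14.   18.6] [ 0.544  -0.1695  0.1448] 42.9
1.23 1.23 [-0.92 -0.26  0.49] [-11.7 -13.6  18.6] [ 0.544  -0.1695  0.1447] 43.1
1.26 1.259 [-0.92 -0.25  0.91] [-11.8 -14.1  18.9] [ 0.544  -0.1695  0.1448] 43.4
```

End stop felt at about 1.21 rad. Let it up, then release and inspect.

```bash
python3 - <<'E'
from hlp import *; from vis import *
k=np.array([.544,-.169,.149]); o=ori(0,-.15-1.23,True)
for z in(-.006,-.003,0,.001): lin(k+[0,0,z],o,.03); print(np.round(r.current_tool_pos(),4),np.round(r.current_contact_force(),1))
r.set_gripper(.5); r.sleep(.2); print(np.round(r.current_contact_force(),1))
lin(k+[0,0,.05],o,.08); go([.45,-.25,.35],o); r.sleep(.3)
print(r.current_t(),r.current_contact_force())
for n in('scene','top'):
    i=optics.get_image(n); P=cloud(i); z=P[...,2]; d=i['depth']>0
    near=lambda x,y,w:(abs(P[...,0]-x)<w)&(abs(P[...,1]-y)<w)&d
    for nm,m in(('bar',near(.544,-.168,.03)&(z>.135)&(z<.16)),('bin',near(.57,-.005,.05)&(z>.06)&(z<.085))):
        if m.sum()>10: print(n,nm,*rect(P,m),np.percentile(P[m][:,2],90).round(4))
    if n=='scene': cv2.imwrite('pics/end.png',cv2.resize(i['pixels'][120:280,200:440,::-1],None,fx=3,fy=3))
E
```

```text
[ 0.5439 -0.1698  0.147 ] [-5.8 -5.   6.5]
[ 0.5439 -0.1698  0.1499] [-5.1 -4.9  5.3]
[ 0.5438 -0.1698  0.1527] [-3.6 -4.9  3.2]
[ 0.5438 -0.1698  0.153 ] [-2.3 -5.7 -3.7]
[-0.  -0.4 -0.4]
46.8917 [-0.35646966 -0.48440605 -0.55711416]
scene bar [ 546.3 -166.1] [16.1 44.6] 13.7 113 0.1446 0.1508
scene bin [571.5  -4.2] [58.2 67.8] 82.1 254 0.0678 0.0729
top bar [ 543.8 -167.7] [41. 33.] 66.7 82 0.1495 0.1538
top bin [570.7  -4. ] [57.5 63.5] 80.8 110 0.0725 0.0771
```

View pics/end.png

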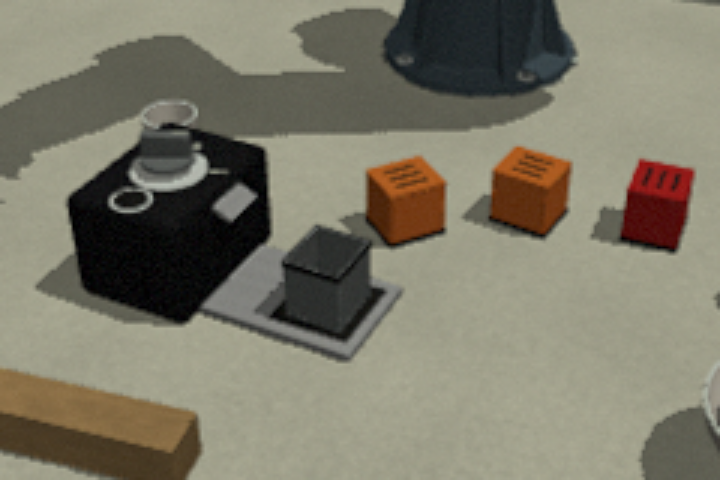

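The bar at (165,148) has turned from 82.5° to 13.7°, which is 1.2 rad, and is back at its original height. The bin is unmoved on the pad.

```bash
python3 -c "
from cell import r
print(r.hand_in(), r.current_t())"
```

```text
the job is handed in; nothing more can be done
the job is handed in; nothing more can be done
```

The job is handed in: the bin stands mouth up on the pad, about 2 mm off centre and square, and the knob was pressed, turned 1.2 rad clockwise and has sprung back up locked, at about 47 s of the 72 s; the judge's verdict was not shown.

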